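# Seal the cake keeper along its rim

### The job

Seal the round cake keeper: run your fingertips along the arc of five pop-up studs on its blue lid in one stroke, from the green stud to the red one, pushing each down flush with a light press in turn so that the air is driven out ahead of you, and stay close over the lid until the red one is down. Then take the hand clear. Lift nothing, do not push the keeper along the worktop, and leave the two bottles and the small ring cutter as they stand.

Things in the scene. Friction and masses are not known exactly. Their poses are not given: they have to be found in the camera images.
- keeper: round cake keeper, white base, blue lid, loose, 1.6 kg, 214 mm across; origin at the centre of its underside, z up. Flat lid top 60 mm above it, with a low strap handle (17 mm high, 82 mm along y). Five pop-up studs stand on the lid on its far side, 87 mm from the z axis, at +70 (green), +35, 0, -35 and -70 (red) degrees from its x axis (+ is to its left), 52 mm apart.
- stud1_top (a point): top of the green stud, number 1 of the row: a flat cone 32 mm wide, its flanks sloping 23 degrees. Popped up, its top stands 6 mm above the flat lid; fully down, 1 mm above it. The point moves with the stud
- stud1 (a joint): how far the green stud is pressed down, m: 0 popped up, 0.005 fully down. It slides straight down against about 2.5 N of friction and stays where it is left; a fingertip passing sideways over it also pushes it down
- stud2_top (a point): top of the second (white) stud, number 2 of the row: a flat cone 32 mm wide, its flanks sloping 23 degrees. Popped up, its top stands 6 mm above the flat lid; fully down, 1 mm above it. The point moves with the stud
- stud2 (a joint): how far the second (white) stud is pressed down, m: 0 popped up, 0.005 fully down. It slides straight down against about 2.5 N of friction and stays where it is left; a fingertip passing sideways over it also pushes it down
- stud3_top (a point): top of the middle (white) stud, number 3 of the row: a flat cone 32 mm wide, its flanks sloping 23 degrees. Popped up, its top stands 6 mm above the flat lid; fully down, 1 mm above it. The point moves with the stud
- stud3 (a joint): how far the middle (white) stud is pressed down, m: 0 popped up, 0.005 fully down. It slides straight down against about 2.5 N of friction and stays where it is left; a fingertip passing sideways over it also pushes it down
- stud4_top (a point): top of the fourth (white) stud, number 4 of the row: a flat cone 32 mm wide, its flanks sloping 23 degrees. Popped up, its top stands 6 mm above the flat lid; fully down, 1 mm above it. The point moves with the stud
- stud4 (a joint): how far the fourth (white) stud is pressed down, m: 0 popped up, 0.005 fully down. It slides straight down against about 2.5 N of friction and stays where it is left; a fingertip passing sideways over it also pushes it down
- stud5_top (a point): top of the red stud, number 5 of the row: a flat cone 32 mm wide, its flanks sloping 23 degrees. Popped up, its top stands 6 mm above the flat lid; fully down, 1 mm above it. The point moves with the stud
- stud5 (a joint): how far the red stud is pressed down, m: 0 popped up, 0.005 fully down. It slides straight down against about 2.5 N of friction and stays where it is left; a fingertip passing sideways over it also pushes it down
- red_bottle: loose dark red dropper bottle with white cap, 33 mm wide, 81 mm high, beside the keeper (right); origin at the centre of its foot; bystander
- green_bottle: loose dark green dropper bottle with white cap, 33 mm wide, 81 mm high, beside the keeper (left); origin at the centre of its foot; bystander
- small_cutter: loose tin ring cutter, 38 mm wide, 32 mm high, to the left and nearer the robot; origin at the centre of its underside; bystander

How it is judged (in metres and radians):
On the way, in this order (a step that is already met when the one before it is completed fails the run):
1. the green stud is pressed down, at least 3 of its 5 mm, while the next is still up (value of joint stud1 above 0.003 m and not (value of joint stud2 above 0.003 m)), for 0.05 s.
2. the second (white) stud is pressed down, at least 3 of its 5 mm, while the next is still up (value of joint stud2 above 0.003 m and not (value of joint stud3 above 0.003 m)), for 0.05 s.
3. the middle (white) stud is pressed down, at least 3 of its 5 mm, while the next is still up (value of joint stud3 above 0.003 m and not (value of joint stud4 above 0.003 m)), for 0.05 s.
4. the fourth (white) stud is pressed down, at least 3 of its 5 mm, while the next is still up (value of joint stud4 above 0.003 m and not (value of joint stud5 above 0.003 m)), for 0.05 s.
5. the red stud is pressed down, at least 3 of its 5 mm (value of joint stud5 above 0.003 m), for 0.05 s.
At the end, for the whole second after the job is handed in: all five studs are at least 3 mm down of their 5; the keeper is at rest within 30 mm of where it stood; the bottles and the small cutter are within 20 mm of where they stood (value of joint each of stud1, stud2, stud3, stud4, stud5 above 0.003 m and distance of keeper from where it was at the start of the episode below 0.03 m and linear speed of keeper below 0.01 m/s and distance of each of red_bottle, green_bottle, small_cutter from where it was at the start of the episode below 0.02 m); the robot touches nothing.
It fails at once if the keeper is pushed more than 30 mm or lifted (distance of keeper from where it was at the start of the episode above 0.03 m or height (world z) of keeper above 0.012 m or angle between keeper's own z axis and vertical above 0.12 rad).
It fails at once if the fingers press on the keeper with more than 40 N (contact force between the fingers and keeper above 40 N).
It fails at once if the hand is lifted away before the row is done (tool point more than 80 mm above the lid with the green stud down and the red one still up; the tool point lies about 20 mm behind the fingertips) (value of joint stud1 above 0.003 m and not (value of joint stud5 above 0.003 m) and z of the grasp point in the frame of keeper above 0.14 m).
It fails at once if a bystander is lifted, knocked over or shifted more than 20 mm (distance of any of red_bottle, green_bottle, small_cutter from where it was at the start of the episode above 0.02 m or angle between any of red_bottle, green_bottle, small_cutter's own z axis and vertical above 0.3 rad).
It also fails if it takes over 40 s, if anything falls off the work surface, if the arm or the gripper's body presses on something with over 40 N, if the wrist force passes 120 N, or if a joint passes its speed limit or range.

### The arm

A 6-joint arm with a two-finger parallel gripper is mounted at the origin on the work surface; the furniture and walls round the work are solid. World frame = base frame: x ahead of the robot, y to its left, z up, the work surface at z = 0. Lengths are in mm, angles in degrees, forces in N, time in s.
With the tool pointing down it reaches from about 275 to 825 mm from the base axis. Payload 4.9 kg.
Tool frame: the origin (TCP) lies between the finger pads, 19 mm behind the fingertips; this is the grasp point; z points along the fingers, y is the line along which they close (so a half turn about z gives the same grasp; the last joint's range is limited). The gripper opens to 85 mm and grips with 20 to 120 N. Pads are 22 mm wide; open, the fingers measure 114 mm over their backs; the gripper's body (76 mm by 85 mm) begins 54 mm behind the grasp point. The pads swing forward as they close: fully open they stand 13 mm farther back than shut.
Start: joints at [66.337, 18.69, -11.035, 60.275, 0, 82.311], TCP at [151.355, 528.782, 249.981] pointing down, gripper open.
Joint ranges: [-152.03, 152.03], [-55.5, 102.48], [-74.3, 77.21], [-110.64, 120.58], [-84.22, 78.4], [-180, 180]. Speed limits (degrees/s): [147.25, 147.25, 180, 180, 180, 180].

### API

Orientations are given as a 3x3 rotation matrix whose columns are the frame's x, y, z axes.
In Python, from workcell import get_state, camera, camera_info, hand_in gives the robot as it stands. The module is installed in compiled form; this text tells all that it offers.
- The arm moves only by the shell command python3 -m handwheel 'ROWS' [FORCE]. ROWS is a JSON object whose one key "commands" holds a list of rows, each a list of 7 numbers: the shift along the tool's x, y, z in m, then the turn, a rotation vector about the tool's x, y, z in degrees, then the opening, from 0 (shut) to 1 (fully open). In form: {"commands": [[tx, ty, tz, rx, ry, rz, claw], ...]}. A call has 1 to 10 rows; each row is the pose to reach, as a shift and turn from the pose commanded when the call began, along the tool's axes at that moment; what a row does not reach only later rows make up. A row lasts 1/8 s, in which the tool goes at most 62.5 mm and 10.7 degrees, less where a joint would pass 70% of its speed; a pose out of reach is approached as far as the arm can. A call with a gripper value outside its range is refused whole. The fingers move at their own pace and stop on an object; FORCE is the grip in N (left out, the last holds). Time passes only in rows, so rows that repeat a pose let the fingers close. It gives the time, the measured TCP pose, the force, the opening and the grip force at its end, in the units of the state.
- get_state(): the state, without advancing time (a new reading comes with each control period).
- camera(name): name is "scene" or "top" or "wrist"; returns the picture (480x640x3 uint8, red, green, blue); there is no depth.
- camera_info(name): a dict with "fx", "fy", "cx", "cy" (pixels), "rvec" (rotation vector, rad) and "tvec" (3), from world to camera coordinates, as OpenCV has them. Camera axes: x right, y down, z forward; pixel columns grow to the right and rows downward; lengths in mm; the calibration is good to about 2 mm. The wrist camera is an equidistant fisheye: a pixel r from the principal point sees the ray r / f radians off the axis. A picture is of the moment at which its call begins: read the wrist's pose just before it. camera_info takes no time and is no camera call; for the wrist camera it gives the pose at the moment of the call.
- hand_in(): hands the job in; it is judged then, once.
The state is a dict: "time_s": time; "qpos": joint angles; "joint_velocities": joint speeds; "tau": joint torques, N m; "tcp_pos": TCP position; "orientation": TCP orientation; "ft_force": force on the tool from outside, world axes, zero at the start; "moment": the same for the moment, N m; "finger_gap": opening from 0.0 (shut) to 1.0 (fully open); "grasp_force": force on a finger pad.
Only numpy, scipy, OpenCV 4.12 (cv2) and the standard library are available. Lean on these libraries where they do the work, as an engineer would, in place of code of your own. Each camera call takes 0.05 s, during which the arm holds its last target. There are 200 camera calls.

## Working session

There is one attempt and no reset: what is moved stays moved. The work goes in short steps, Python scripts to look and compute and a shell command to move; the robot and the scene stay as the last step left them, time stands still between calls to the robot, and variables do not carry over. Pictures are saved under pics/ and viewed, at most 10 in all, crops included, and the job is handed in when it is done.

```bash
mkdir -p pics
python3 - <<'E'
from workcell import *
import cv2,numpy as np
s=get_state();print(s)
for n in("top","scene"):
    im=camera(n);cv2.imwrite(f"pics/{n}0.png",im[:,:,::-1]);print(n,camera_info(n))
E
```

```text
{'time_s': 0.0, 'qpos': array([ 6.63358956e+01,  1.87338664e+01, -1.10931399e+01,  6.02748869e+01,
       -1.24899839e-03,  8.23098554e+01]), 'joint_velocities': array([ 0.00828326, -0.00137433,  0.06668353,  0.06719464, -0.00323684,
        0.01010732]), 'tau': array([ 5.37816304e-04, -4.43394899e+01,  2.62441653e+01,  1.54350617e-02,
        2.91546521e-04,  7.19274112e-06]), 'tcp_pos': array([151.13624879, 528.23952271, 249.17826562]), 'orientation': array([[-9.61386801e-01,  2.75199815e-01, -6.93825542e-04],
       [ 2.75200605e-01,  9.61385430e-01, -1.63758430e-03],
       [ 2.16370871e-04, -1.76529314e-03, -9.99998418e-01]]), 'ft_force': array([-0.18924343, -0.39255811, -0.86506401]), 'moment': array([-0.01329848, -0.0326918 , -0.03331305]), 'grasp_force': 0.0, 'finger_gap': 0.9993205679720233}
top {'fx': 533.3539024349379, 'fy': 533.3539024349379, 'cx': 323.6359316818906, 'cy': 237.74476024449856, 'rvec': array([ 2.10209545, -2.14474194,  0.17155931]), 'tvec': array([131.84553002, 428.80083809, 921.61628447])}
scene {'fx': 508.7606990280606, 'fy': 508.7606990280606, 'cx': 313.90127449415786, 'cy': 238.08461623762767, 'rvec': array([ 2.45490746, -0.45753107,  0.17611687]), 'tvec': array([-358.13685631,  249.77016067,  746.2705688 ])}
```

View pics/top0.png

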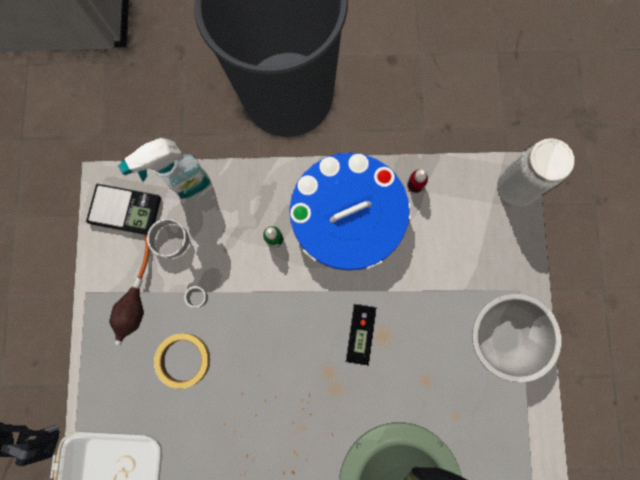

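View pics/scene0.png

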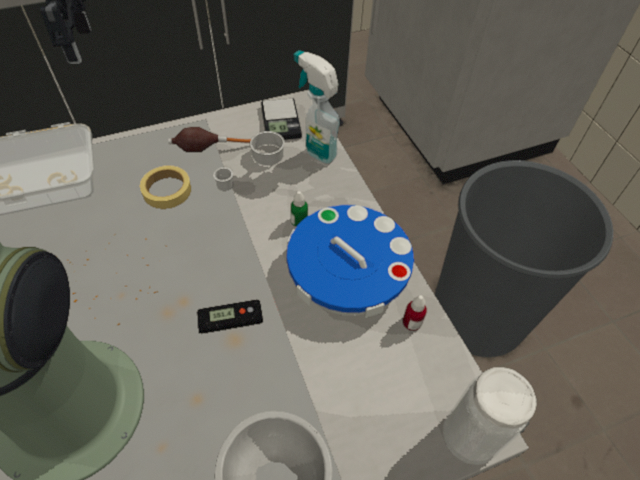

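The top view shows the keeper's lid at about (350,211), the green stud at (301,213), white studs at (308,185), (329,166) and (358,163), and the red stud at (384,176). The green bottle is at (273,236) and the red one at (418,180). The scene view agrees with this.

```bash
cat > h.py <<'E'
import cv2,numpy as np
from workcell import *
def ray(n,u,v,z):
    c=camera_info(n);R,_=cv2.Rodrigues(c["rvec"]);t=c["tvec"]
    d=R.T@np.array([(u-c["cx"])/c["fx"],(v-c["cy"])/c["fy"],1]);o=-R.T@t
    return o+d*(z-o[2])/d[2]
def blobs(m,lo=30):
    n,_,st,ce=cv2.connectedComponentsWithStats(m.astype(np.uint8))
    return [(ce[i],st[i,4]) for i in range(1,n) if st[i,4]>lo]
E
python3 - <<'E'
from h import *
P={}
for n,box in(("top",(285,140,420,275)),("scene",(280,195,425,320))):
    im=cv2.imread(f"pics/{n}0.png");hs=cv2.cvtColor(im,cv2.COLOR_BGR2HSV).astype(int)
    H,S,V=hs[...,0],hs[...,1],hs[...,2]
    k=np.zeros(H.shape,bool);k[box[1]:box[3],box[0]:box[2]]=1
    bl=(H>100)&(H<128)&(S>150)&(V>80)&k
    cs,_=cv2.findContours(bl.astype(np.uint8),cv2.RETR_EXTERNAL,2);c=max(cs,key=cv2.contourArea)
    hull=cv2.convexHull(c)[:,0,:]
    pts=np.array([ray(n,u,v,60)[:2] for u,v in hull.astype(float)])
    (cx,cy),r=cv2.minEnclosingCircle(pts.astype(np.float32)); print(n,"lid",cx,cy,r)
    m=np.zeros(H.shape,np.uint8);cv2.fillConvexPoly(m,hull,1);m=cv2.erode(m,np.ones((2,2)))>0
    for nm,mk in(("white",(S<60)&(V>150)),("green",(H>45)&(H<90)&(S>100)&(V>70)),("red",((H<8)|(H>172))&(S>120)&(V>100))):
        kk=m if nm=="white" else k
        for ce,a in blobs(mk&kk,25): 
            p=ray(n,*ce,64);print(nm,ce.round(1),a,p.round(1),"r,ang",np.hypot(p[0]-cx,p[1]-cy).round(1),np.degrees(np.arctan2(p[1]-cy,p[0]-cx)).round(1))
print("bottles@40",ray("top",273,236,60),ray("top",418,181,60))
E
```

```text
top lid 477.0478820800781 77.44891357421875 106.40152740478516
white [358.  163.1] 283 [561.6  58.7  64. ] r,ang 86.6 -12.5
white [329.2 166.4] 277 [556.7 110.5  64. ] r,ang 86.2 22.5
white [383.4 176.5] 114 [535.5  14.1  64. ] r,ang 86.2 -47.3
white [307.3 185. ] 283 [523.  150.2  64. ] r,ang 86.0 57.7
white [300.1 212.5] 137 [473.1 163.6  64. ] r,ang 86.2 92.6
white [349.4 210.4] 203 [475.   76.4  64. ] r,ang 2.3 -152.9
green [300.1 212.5] 143 [473.2 163.7  64. ] r,ang 86.3 92.6
red [383.8 176.1] 144 [536.3  13.4  64. ] r,ang 87.2 -47.2
scene lid 474.9453430175781 71.34153747558594 109.03697967529297
white [356.8 213.3] 233 [522.1 145.2  64. ] r,ang 87.6 57.4
white [328.2 216.5] 102 [472.  156.2  64. ] r,ang 85.0 92.0
white [383.6 224.1] 251 [555.5 106.2  64. ] r,ang 87.8 23.4
white [350.6 250. ] 194 [479.1  75.6  64. ] r,ang 6.0 46.0
white [400.  245.5] 291 [560.9  54.7  64. ] r,ang 87.6 -10.9
white [398.7 270.9] 159 [535.3   9.5  64. ] r,ang 86.4 -45.7
white [374.8 306.3] 33 [470.6 -35.9  64. ] r,ang 107.3 -92.3
green [299.1 207.9] 93 [431.1 192.9  64. ] r,ang 129.2 109.8
green [327.9 214.7] 111 [472.9 160.2  64. ] r,ang 88.8 91.3
red [398.9 270.6] 148 [535.8   9.9  64. ] r,ang 86.5 -45.2
bottles@40 [432.62170317 212.16927744  60.        ] [526.99149021 -47.72194808  60.        ]
```

```bash
python3 -m handwheel '{"commands":[[-0.0200,-0.0129,0,0,0,-4,0],[-0.0600,-0.0387,0,0,0,-8,0],[-0.1100,-0.0709,0,0,0,-12,0],[-0.1600,-0.1031,0,0,0,-15.97,0],[-0.2100,-0.1353,0,0,0,-15.97,0],[-0.2600,-0.1675,0,0,0,-15.97,0],[-0.3100,-0.1997,0,0,0,-15.97,0],[-0.3600,-0.2319,0.02,0,0,-15.97,0],[-0.3900,-0.2512,0.05,0,0,-15.97,0],[-0.4106,-0.2645,0.07,0,0,-15.97,0]]}'
python3 -m handwheel '{"commands":[[0,0,0,0,0,0,0],[0,0,0.03,0,0,0,0],[0,0,0.05,0,0,0,0],[0,0,0.05,0,0,0,0],[0,0,0.05,0,0,0,0]]}'
python3 - <<'E'
from h import *
s=get_state();print(s['tcp_pos'],s['orientation'].round(4),s['ft_force'],s['finger_gap'])
for n in("wrist","scene","top"): cv2.imwrite(f"pics/{n}1.png",camera(n)[:,:,::-1])
print(camera_info("wrist"))
E
```

```text
time_s: 1.35
tcp_pos: [473.7, 159.7, 178.5]
orientation: [[-1.0, 0.002, -0.001], [0.002, 1.0, -0.0], [0.001, -0.0, -1.0]]
ft_force: [-0.6, 0.3, 0.2]
finger_gap: 0.001
grasp_force: 0.0
time_s: 1.98
tcp_pos: [473.6, 162.2, 131.1]
orientation: [[-1.0, -0.001, 0.001], [-0.001, 1.0, 0.0], [-0.001, 0.0, -1.0]]
ft_force: [0.4, 0.2, -0.2]
finger_gap: -0.003
grasp_force: 0.0
[473.61962445 162.18263667 131.1209791 ] [[-1.0e+00 -9.0e-04  1.2e-03]
 [-9.0e-04  1.0e+00  4.0e-04]
 [-1.2e-03  4.0e-04 -1.0e+00]] [ 0.37792927  0.16474763 -0.20735971] -0.0026822619223728296
{'fx': 371.64829954431775, 'fy': 371.64829954431775, 'cx': 321.5201181965788, 'cy': 237.80060637985332, 'rvec': array([-2.05397563, -2.05540564, -0.3210217 ]), 'tvec': array([-163.37999625, -454.36691879,  121.28633438])}
```

View pics/wrist1.png

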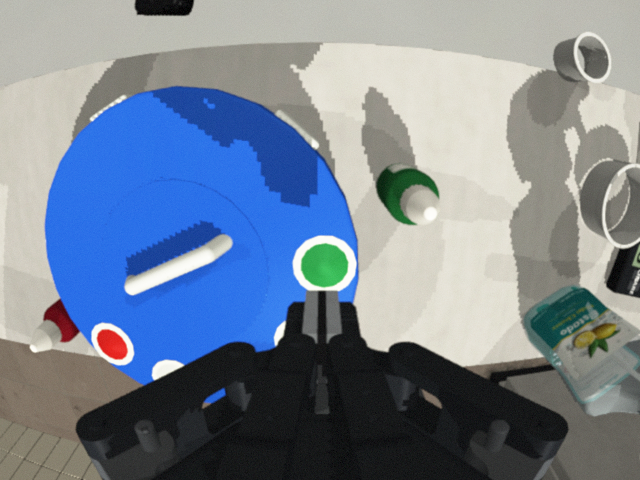

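View pics/scene1.png

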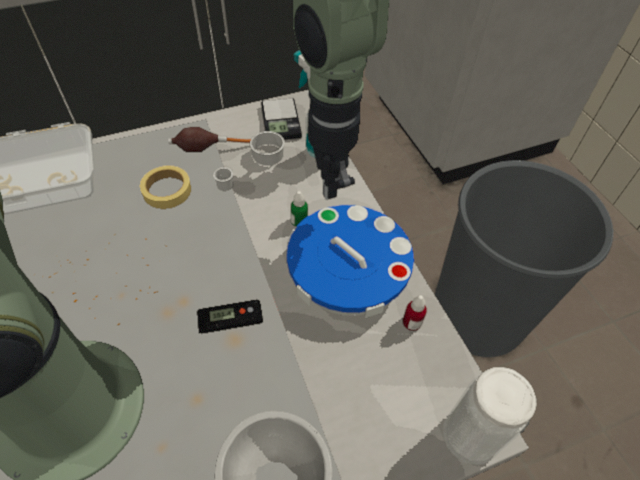

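The wrist view shows the green stud at about (324,265), the red one at (112,344) and the closed fingertips at about (322,300), above the lid. The scene view shows the hand over the green end with nothing disturbed. I'll check the stud positions with wrist rays.

Run:
```python
from h import *
c=camera_info("wrist");R,_=cv2.Rodrigues(c["rvec"]);o=-R.T@c["tvec"];print(o)
def wr(u,v,z):
    x,y=u-c["cx"],v-c["cy"];r=np.hypot(x,y);th=r/c["fx"]
    d=R.T@np.array([x/r*np.sin(th),y/r*np.sin(th),np.cos(th)]);return o+d*(z-o[2])/d[2]
im=cv2.imread("pics/wrist1.png");hs=cv2.cvtColor(im,cv2.COLOR_BGR2HSV).astype(int);H,S,V=hs[...,0],hs[...,1],hs[...,2]
bl=(H>100)&(H<128)&(S>150)&(V>60)
cs,_=cv2.findContours(bl.astype(np.uint8),0,1);k=max(cs,key=cv2.contourArea)[:,0,:].astype(float)
p=np.array([wr(u,v,60)[:2] for u,v in k if v<300]) 
hu=cv2.convexHull(p.astype(np.float32))[:,0]
A=np.c_[2*hu,np.ones(len(hu))];s=np.linalg.lstsq(A,(hu**2).sum(1),rcond=None)[0];print("lid",s[:2],np.sqrt(s[2]+s[0]**2+s[1]**2))
for nm,m in(("g",(H>45)&(H<90)&(S>100)&(V>60)),("r",((H<8)|(H>172))&(S>150)&(V>100))):
    for ce,a in blobs(m,150): print(nm,ce.round(),a,wr(*ce,64.5).round(1))
print("tip",wr(322,300,112))
C=np.array([476.3,75])
G=np.array([[473,161.5],[522.5,147.7],[556.1,108.3],[561.2,56.7],[536,11.5]])
a=np.radians(22.8+np.array([70,35,0,-35,-70]));M=np.c_[np.cos(a),np.sin(a)]*87
print("fit centre",(G-M).mean(0)); print(((G-M).mean(0)+M).round(1))
```

```text
[395.70206905 163.59477129 253.98684676]
lid [474.36170393  78.65956317] 102.68910961470172
g [405. 191.] 1031 [430.3 207.8  64.5]
g [324. 265.] 1560 [472.  165.2  64.5]
g [563. 315.] 1734 [511.9 330.4  64.5]
r [ 65. 328.] 282 [525.4 -22.5  64.5]
r [112. 344.] 617 [533.8  18.3  64.5]
tip [469.06511439 163.89965783 112.        ]
fit centre [476.4682047   74.73819202]
[[472.2 161.6]
 [522.8 148.4]
 [556.7 108.5]
 [561.5  56.4]
 [535.6  10.9]]
```

```bash
python3 -m handwheel '{"commands":[[0.0005,0.0015,0.02,0,0,0,0],[0.0005,0.0015,0.04,0,0,0,0],[0.0005,0.0015,0.042,0,0,0,0],[0.0005,0.0015,0.042,0,0,0,0]]}'
for i in 1 2 ; do python3 -m handwheel '{"commands":[[0,0,0.001,0,0,0,0],[0,0,0.002,0,0,0,0],[0,0,0.002,0,0,0,0]]}'; done | grep -E "tcp|ft_"
```

```text
time_s: 2.62
tcp_pos: [473.2, 163.1, 88.7]
orientation: [[-1.0, 0.0, 0.001], [0.0, 1.0, 0.0], [-0.001, 0.0, -1.0]]
ft_force: [0.1, 0.2, 0.2]
finger_gap: 0.003
grasp_force: 0.0
tcp_pos: [472.9, 163.0, 86.2]
ft_force: [0.3, 0.3, -0.4]
tcp_pos: [472.8, 163.0, 84.0]
ft_force: [-0.1, 0.1, 0.1]
```

```bash
python3 -m handwheel '{"commands":[[0,0,0.0005,0,0,0,0],[0,0,0.001,0,0,0,0],[0,0,0.001,0,0,0,0]]}'| grep -E "tcp|ft_"
python3 -m handwheel '{"commands":[[0,0,0.0005,0,0,0,0],[0,0,0.001,0,0,0,0],[0,0,0.001,0,0,0,0]]}'| grep -E "tcp|ft_"
```

```text
tcp_pos: [472.8, 163.0, 83.0]
ft_force: [-0.7, -0.3, 2.4]
tcp_pos: [472.8, 163.0, 81.9]
ft_force: [-0.4, 0.3, 1.6]
```

```bash
for c in 1 2; do python3 -m handwheel '{"commands":[[0,0,0.0005,0,0,0,0],[0,0,0.001,0,0,0,0],[0,0,0.001,0,0,0,0]]}'| grep -E "tcp|ft_"; done
for c in 1 2 3; do python3 -m handwheel '{"commands":[[0,0,0.0005,0,0,0,0],[0,0,0.0005,0,0,0,0]]}'| grep -E "tcp|ft_"; done
```

```text
tcp_pos: [472.8, 163.0, 80.9]
ft_force: [-0.2, -0.7, 1.9]
tcp_pos: [472.8, 163.0, 79.9]
ft_force: [-0.3, 0.4, 1.4]
tcp_pos: [472.8, 163.0, 79.5]
ft_force: [-0.9, 0.1, 2.4]
tcp_pos: [472.9, 163.0, 79.3]
ft_force: [-0.9, 0.7, 5.0]
tcp_pos: [472.9, 163.0, 79.2]
ft_force: [-2.0, -0.3, 9.6]
```

The green stud is flush (bottom stop at a TCP height of about 79.4). Next I need the arc offsets for each segment.

```bash
python3 - <<'E'
import numpy as np
for k in range(4):
    a=np.radians(92.8-35*k-np.arange(0,9)*35/8)
    p=87*np.c_[np.cos(a),np.sin(a)]; d=(p-p[0])/1000
    print([[round(-x,4),round(y,4)] for x,y in d[1:]])
E
python3 -m handwheel '{"commands":[[0,0,-0.001,0,0,0,0],[0,0,-0.001,0,0,0,0]]}'| grep -E "tcp|ft_"
```

```text
[[np.float64(-0.0066), np.float64(0.0001)], [np.float64(-0.0133), np.float64(-0.0004)], [np.float64(-0.0198), np.float64(-0.0013)], [np.float64(-0.0263), np.float64(-0.0027)], [np.float64(-0.0327), np.float64(-0.0047)], [np.float64(-0.0389), np.float64(-0.0071)], [np.float64(-0.0449), np.float64(-0.01)], [np.float64(-0.0506), np.float64(-0.0133)]]
[[np.float64(-0.0055), np.float64(-0.0038)], [np.float64(-0.0107), np.float64(-0.0079)], [np.float64(-0.0155), np.float64(-0.0125)], [np.float64(-0.02), np.float64(-0.0173)], [np.float64(-0.0241), np.float64(-0.0226)], [np.float64(-0.0278), np.float64(-0.0281)], [np.float64(-0.031), np.float64(-0.0339)], [np.float64(-0.0338), np.float64(-0.0399)]]
[[np.float64(-0.0023), np.float64(-0.0062)], [np.float64(-0.0042), np.float64(-0.0126)], [np.float64(-0.0056), np.float64(-0.0191)], [np.float64(-0.0064), np.float64(-0.0257)], [np.float64(-0.0068), np.float64(-0.0323)], [np.float64(-0.0066), np.float64(-0.0389)], [np.float64(-0.006), np.float64(-0.0456)], [np.float64(-0.0048), np.float64(-0.0521)]]
[[np.float64(0.0017), np.float64(-0.0064)], [np.float64(0.0038), np.float64(-0.0127)], [np.float64(0.0064), np.float64(-0.0188)], [np.float64(0.0095), np.float64(-0.0247)], [np.float64(0.013), np.float64(-0.0304)], [np.float64(0.0169), np.float64(-0.0357)], [np.float64(0.0212), np.float64(-0.0408)], [np.float64(0.0259), np.float64(-0.0454)]]
tcp_pos: [472.8, 163.0, 79.4]
ft_force: [0.0, -0.2, 2.7]
```

```bash
python3 -m handwheel '{"commands":[[-0.0066,0.0001,-0.0003,0,0,0,0],[-0.0133,-0.0004,-0.0003,0,0,0,0],[-0.0198,-0.0013,-0.0003,0,0,0,0],[-0.0263,-0.0027,-0.0003,0,0,0,0],[-0.0327,-0.0047,-0.0003,0,0,0,0],[-0.0389,-0.0071,-0.0003,0,0,0,0],[-0.0449,-0.01,-0.0003,0,0,0,0],[-0.0506,-0.0133,-0.0003,0,0,0,0],[-0.0506,-0.0133,-0.0003,0,0,0,0]]}'
python3 - <<'E'
from h import *
im=camera("wrist");cv2.imwrite("pics/w2.png",im[:,:,::-1])
E
```

```text
time_s: 7.0
tcp_pos: [524.6, 149.2, 79.9]
orientation: [[-1.0, 0.001, 0.002], [0.001, 1.0, -0.0], [-0.002, -0.0, -1.0]]
ft_force: [0.5, 0.5, 0.9]
finger_gap: 0.002
grasp_force: 0.3
```

View pics/w2.png

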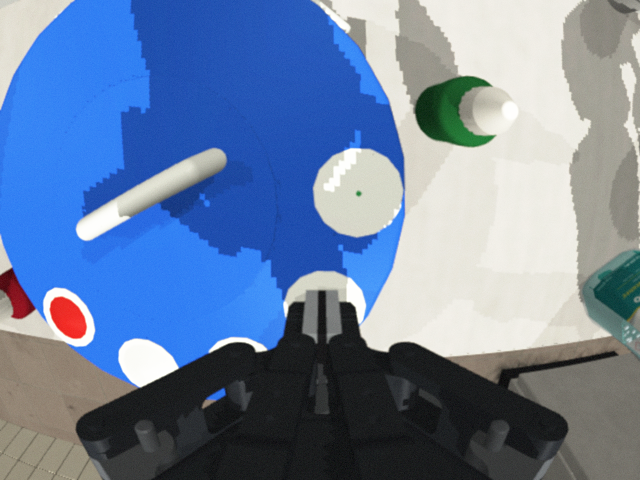

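The view shows green flush, with only a dot left of it at (358,193), and the fingertips centred on stud 2 at about (323,300). The keeper looks unmoved. I'll carry on.

```bash
python3 -m handwheel '{"commands":[[-0.0055,-0.0038,0,0,0,0,0],[-0.0107,-0.0079,0,0,0,0,0],[-0.0155,-0.0125,0,0,0,0,0],[-0.02,-0.0173,0,0,0,0,0],[-0.0241,-0.0226,0,0,0,0,0],[-0.0278,-0.0281,0,0,0,0,0],[-0.031,-0.0339,0,0,0,0,0],[-0.0338,-0.0399,0,0,0,0,0],[-0.0338,-0.0399,0,0,0,0,0]]}' | grep -E "tcp|ft_"
python3 - <<'E'
from h import *
im=camera("wrist");cv2.imwrite("pics/w3.png",im[:,:,::-1])
im=camera("top");cv2.imwrite("pics/t3.png",im[:,:,::-1])
E
```

```text
tcp_pos: [557.9, 108.7, 79.9]
ft_force: [0.7, -1.1, 0.8]
```

View pics/w3.png

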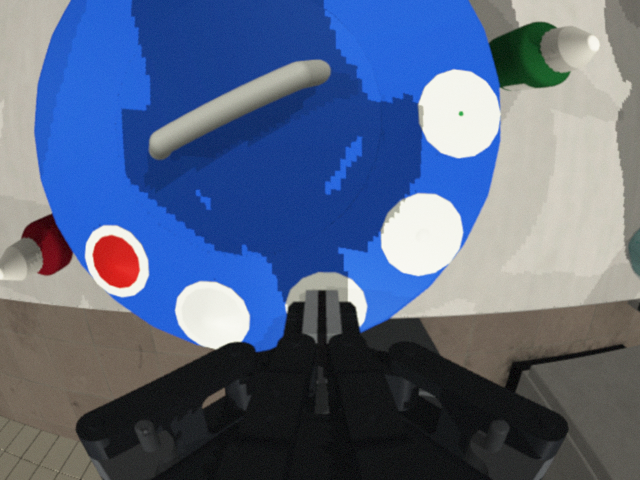

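Studs 1 (460,113) and 2 (422,233) look flush, and the fingertips are on stud 3 (326,300).

```bash
python3 -m handwheel '{"commands":[[-0.0023,-0.0062,0,0,0,0,0],[-0.0042,-0.0126,0,0,0,0,0],[-0.0056,-0.0191,0,0,0,0,0],[-0.0064,-0.0257,0,0,0,0,0],[-0.0068,-0.0323,0,0,0,0,0],[-0.0066,-0.0389,0,0,0,0,0],[-0.006,-0.0456,0,0,0,0,0],[-0.0048,-0.0521,0,0,0,0,0],[-0.0048,-0.0521,0,0,0,0,0]]}' | grep -E "tcp|ft_"
python3 -m handwheel '{"commands":[[0.0017,-0.0064,0,0,0,0,0],[0.0038,-0.0127,0,0,0,0,0],[0.0064,-0.0188,0,0,0,0,0],[0.0095,-0.0247,0,0,0,0,0],[0.013,-0.0304,0,0,0,0,0],[0.0169,-0.0357,0,0,0,0,0],[0.0212,-0.0408,0,0,0,0,0],[0.0259,-0.0454,0,0,0,0,0],[0.0259,-0.0454,0,0,0,0,0]]}' | grep -E "tcp|ft_"
python3 - <<'E'
from h import *
im=camera("wrist");cv2.imwrite("pics/w4.png",im[:,:,::-1])
E
```

```text
tcp_pos: [562.0, 56.5, 79.9]
ft_force: [-0.5, -1.0, 2.2]
tcp_pos: [535.3, 11.4, 79.7]
ft_force: [-0.2, -1.4, 2.2]
```

View pics/w4.png

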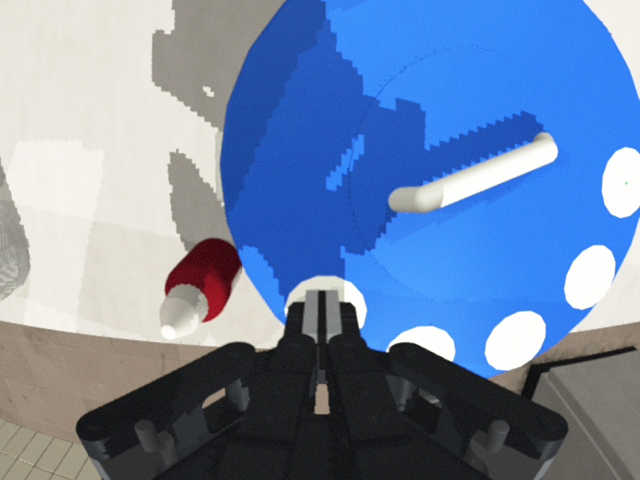

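The fingertips are over the red stud (325,300), and the others look flush. I'll give a light press, rise a little and check before leaving.

```bash
python3 -m handwheel '{"commands":[[0,0,0.0005,0,0,0,0],[0,0,0.0007,0,0,0,0],[0,0,0.0007,0,0,0,0]]}' | grep -E "tcp|ft_"
python3 -m handwheel '{"commands":[[0,0,-0.01,0,0,0,0],[0,0,-0.025,0,0,0,0],[0.05,0,-0.04,0,0,0,0],[0.05,0,-0.04,0,0,0,0],[0.05,0,-0.04,0,0,0,0]]}' | grep -E "tcp|ft_"
python3 - <<'E'
from h import *
cv2.imwrite("pics/w5.png",camera("wrist")[:,:,::-1])
E
```

```text
tcp_pos: [535.5, 11.7, 79.3]
ft_force: [-2.5, -2.8, 6.4]
tcp_pos: [487.1, 12.3, 120.0]
ft_force: [-0.1, -0.8, 0.3]
```

View pics/w5.png

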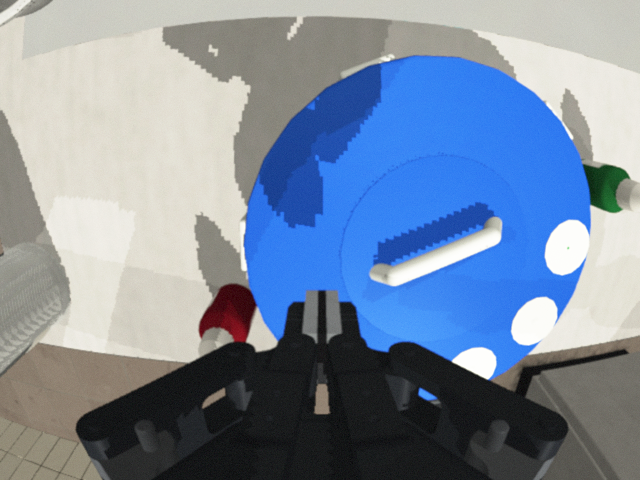

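The hand hides the red stud here, but it bottomed out at the same height and force as the green one. I'll withdraw and check from the fixed camera.

```bash
python3 -m handwheel '{"commands":[[0,0,-0.03,0,0,0,0],[0.03,0,-0.07,0,0,0,0],[0.08,0,-0.11,0,0,0,0],[0.13,0,-0.14,0,0,0,0],[0.17,0,-0.15,0,0,0,0],[0.17,0,-0.15,0,0,0,0],[0.17,0,-0.15,0,0,0,0],[0.17,0,-0.15,0,0,0,0]]}' | grep -E "tcp|ft_"
python3 - <<'E'
from h import *
a=cv2.imread("pics/scene0.png")[185:345,265:445];im=camera("scene")[:,:,::-1];b=im[185:345,265:445]
a2=cv2.imread("pics/top0.png")[145:280,255:435];b2=camera("top")[:,:,::-1][145:280,255:435]
r=lambda x:cv2.resize(x,(400,300),interpolation=cv2.INTER_CUBIC)
cv2.imwrite("pics/end.png",np.vstack([np.hstack([r(a),r(b)]),np.hstack([r(a2),r(b2)])]))
E
```

```text
tcp_pos: [317.2, 12.2, 268.9]
ft_force: [-0.6, -0.2, 0.4]
```

View pics/end.png

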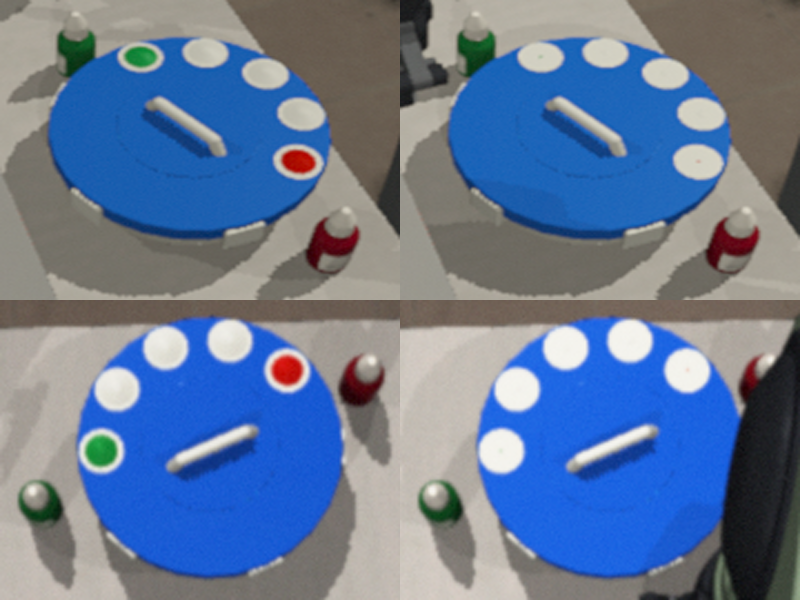

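The before and after views show all five studs flat, the green and red caps sunk, and the keeper and bottles where they stood. The hand is clear.

```bash
python3 -c "from workcell import *;print(hand_in())"
```

```text
the job is handed in; nothing more can be done
None
```

I pressed the five studs down in order from green to red in one low stroke, and in the final pictures all five look flush and the keeper and bottles are where they stood. The hand is clear and the job is handed in; no verdict came back.

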